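# Lock the bayonet lamp cap onto the detector

### The job

Close the lamp port on top of the white detector with the cap that has two side lugs: stand it in the round port with its lugs in the two slots, push it fully down against the spring, then twist it clockwise (seen from above) by about 60 degrees, until its bar handle lines up with the black marks, and let go so that it stays locked. Leave the similar plug without lugs where it stands.

Things in the scene. Friction and masses are not known exactly. Their poses are not given: they have to be found in the camera images.
- cap: Lamp cap to fit: grey, 0.22 kg, upright, loose. Origin: centre of underside, z up. Body 50 mm diameter, 45 tall; foot tapers to 36 mm diameter over lowest 12. Two opposite lugs along +x and -x reach 42 mm from the axis, 14 wide, 18-28 mm above underside. Bar handle on top to grip: 46 mm along x (points at the lugs), 14 thick along y, 45-80 mm above underside. Half turn makes no difference.
- port: Fixed collar, 114 mm wide, 44 high, on 70 mm high case (250 x 220). Origin: centre of rim top, z up. Rim 6 mm thick, bore 62 mm. Two opposite slots, 29 mm wide and widening outward, lie +60 and -120 degrees (anticlockwise from above) from x: cap enters with its x along them within 12 degrees. Locked: cap x along port x (black marks), 60 degrees clockwise; stops 10 degrees beyond.
- plate (a joint): Spring plate inside the port that carries the cap's weight; 0 free (24 mm below rim top), 0.016 m pressed home (40 mm below rim top, where the cap's underside then is); needs about 6 N beyond the cap's weight. Lugs pass under the rim once underside is 34 mm or more below rim top: keep pressed while twisting. Released, the locked cap rises up to 6 mm until its lugs bear on the rim.
- blank: Bystander: loose grey plug, same body and bar handle as the cap but without lugs. Origin: centre of its underside. Leave it standing where it is.
Not all that is in view belongs to the job. Leave any red look-alike of the cap alone.

How it is judged:
By the outcome, as a careful person would: the job done as asked, in the order asked, and still so for the second after the job is handed in, with the robot touching nothing.
It also fails if it takes over 48 s, if anything falls off the work surface, if the arm or the gripper's body presses on something with over 40 N, if the wrist force passes 120 N, or if a joint passes its speed limit or range.

### The arm

A 6-joint arm with a two-finger parallel gripper is mounted at the origin on the work surface. World frame = base frame: x ahead of the robot, y to its left, z up, the work surface at z = 0. Lengths are in m, angles in degrees, forces in N, time in s.
With the tool pointing down it reaches from about 0.4 to 0.825 m from the base axis. Payload 7 kg.
Tool frame: the origin (TCP) lies between the finger pads; the fingertips stand 17 mm ahead of it and the grasp point (between the pads) lies 2 mm behind it; x points along the fingers, y is the direction in which the jaws open and shut, and the axes are right-handed (so a half turn about x gives the same grasp; the last joint's range is limited). The gripper opens to 88 mm and grips with 3 to 60 N. Pads are 19 mm wide; open, the fingers measure 130 mm over their backs; the gripper's body (78 mm by 193 mm) begins 47 mm behind the grasp point.
Start: joints at [86.408, 20.546, 0.682, 0, -70.136, -16.507], TCP at [0.232, 0.634, 0.244] pointing down, gripper open.
Joint ranges: [-176.03, 176.03], [-82.01, 121.73], [-58.28, 71.71], [-173.87, 95.51], [-174.79, -0.11], [-173.66, 173.66]. Speed limits (degrees/s): [136.94, 136.94, 172.46, 180, 180, 180].

### API

Orientations are given as [roll, pitch, yaw] about the fixed x, y, z axes, in that order (R = Rz(yaw) Ry(pitch) Rx(roll)).
In Python, from plant import r gives the robot as it stands.
- The arm moves only by the shell command python3 -m jog 'ROWS' [FORCE]. ROWS is a JSON object of lists of equal length, an entry for each row: "fingers": the opening, from 0 (shut) to 1 (fully open); "dp": the shift along the tool's x, y, z in mm, a list of three; "twist": the turn about the tool's x in degrees. In form: {"fingers": [fingers, ...], "dp": [[dx, dy, dz], ...], "twist": [twist, ...]}. A call has exactly 5 rows; each row is the pose to reach, as a shift and turn from the pose measured when the call began, along the tool's axes at that moment; what a row does not reach only later rows make up. A row lasts 1/10 s, in which the tool goes at most 50 mm and 8.59 degrees, less where a joint would pass 70% of its speed; a pose out of reach is approached as far as the arm can. A call with a gripper value outside its range is refused whole. The fingers move at their own pace and stop on an object; FORCE is the grip in N (left out, the last holds). Time passes only in rows, so rows that repeat a pose let the fingers close, or fill a call up. It gives the time, the measured TCP pose, the force and the opening at its end, in the units of the state.
- r.get_state(): the state, without advancing time (a new reading comes with each control period).
- r.capture(name): name is "side" or "top" or "wrist"; returns a dict with "frame" (420x560x3 uint8, red, green, blue), "intrinsics" (3x3 intrinsics, pixels), "pose" (4x4, takes a point from camera to world coordinates). Camera axes: x right, y down, z forward; pixel columns grow to the right and rows downward; lengths in m; the calibration is good to about 2 mm. A picture is of the moment at which its call begins. There is no depth.
- r.close_job(): hands the job in, once; it reports no verdict.
The state is a dict: "time_s": time; "joints": joint angles; "qd": joint speeds; "joint_torque": joint torques, N m; "tcp_pos": TCP position; "eef_rot": TCP orientation; "contact_force": force on the tool from outside, world axes, zero at the start; "moment": the same for the moment, N m; "gripper_width": finger opening in m.
Only numpy, scipy, OpenCV 4.12 (cv2) and the standard library are available. Lean on these libraries where they do the work, as an engineer would, in place of code of your own. Each camera call takes 0.05 s, during which the arm holds its last target. There are 200 camera calls.

## Working session

There is one attempt and no reset: what is moved stays moved. The work goes in short steps, Python scripts to look and compute and a shell command to move; the robot and the scene stay as the last step left them, time stands still between calls to the robot, and variables do not carry over. Pictures are saved under pics/ and viewed, on a budget of 10 in all, crops included, one or two more only if the job needs it, and the job is handed in when it is done.

```bash
mkdir -p pics; ls
cat > h.py <<'E'
import numpy as np, cv2
from plant import r
def ray(c,u,v,z):
    K=np.array(c["intrinsics"]);P=np.array(c["pose"])
    d=P[:3,:3]@np.linalg.solve(K,[u,v,1.]);o=P[:3,3]
    return o+d*(z-o[2])/d[2]
def proj(c,p):
    K=np.array(c["intrinsics"]);P=np.array(c["pose"])
    q=K@(P[:3,:3].T@(np.array(p)-P[:3,3]));return q[:2]/q[2]
E
python3 - <<'E'
from h import *
import pickle
a={n:r.capture(n) for n in("top","side")}
pickle.dump(a,open("a.pkl","wb"))
for n in a: cv2.imwrite(f"pics/{n}0.png",cv2.cvtColor(np.array(a[n]["frame"]),cv2.COLOR_RGB2BGR)); print(n,np.round(a[n]["pose"],3).tolist(),np.round(a[n]["intrinsics"],1).tolist())
print(r.get_state())
E
```

```text
pics
top [[-0.075, -0.971, 0.227, 0.348], [-0.997, 0.073, -0.017, 0.047], [-0.0, -0.227, -0.974, 0.848], [0.0, 0.0, 0.0, 1.0]] [[388.3, 0.0, 280.1], [0.0, 388.3, 205.6], [0.0, 0.0, 1.0]]
side [[-0.954, -0.197, 0.226, 0.358], [-0.299, 0.659, -0.69, 0.573], [-0.013, -0.726, -0.687, 0.622], [0.0, 0.0, 0.0, 1.0]] [[401.6, 0.0, 277.7], [0.0, 401.6, 205.5], [0.0, 0.0, 1.0]]
{'time_s': 0.1, 'joints': array([ 8.64074692e+01,  2.05863692e+01,  6.38624010e-01, -1.62673766e-02,
       -7.01346867e+01, -1.65078722e+01]), 'qd': array([ 0.03708547, -0.04360825,  0.12621148,  0.00563923, -0.01496502,
       -0.0936819 ]), 'joint_torque': array([-2.35283667e-03, -5.84165418e+01,  2.93753135e+01,  7.01557294e+00,
        1.01927260e-02, -4.51185815e-05]), 'tcp_pos': array([0.23185449, 0.63349867, 0.2427288 ]), 'eef_rot': array([  95.99885643,   89.91616105, -104.10708541]), 'contact_force': array([ 0.68969409, -0.95891754, -0.00198686]), 'moment': array([-0.00044199,  0.00766399, -0.02659818]), 'gripper_width': 0.08760955259971939}
```

View pics/top0.png

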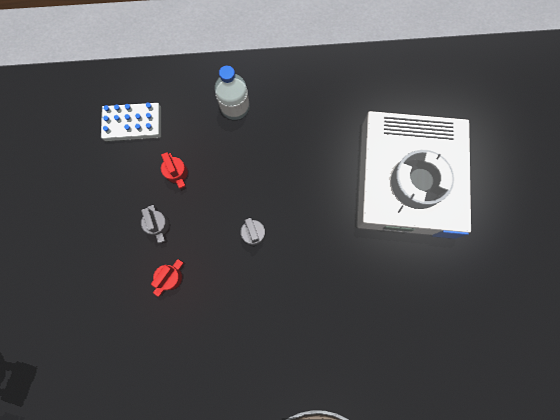

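View pics/side0.png

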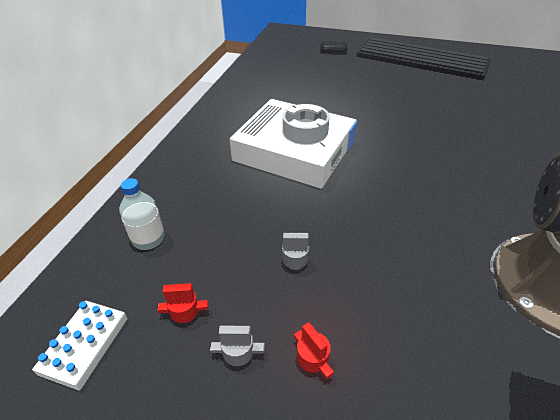

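Top view: the grey piece with two lugs is at (153,222). The grey one without lugs, at (252,231), is the blank. The red look-alikes are at (173,168) and (166,277), and the port is at (425,178). The cap is the (153,222) piece because it is grey and has lugs. I'll confirm that in a crop and measure.

Run:
```python
from h import *
import pickle
a=pickle.load(open("a.pkl","rb"));t=a["top"];s=a["side"]
f=cv2.cvtColor(t["frame"],cv2.COLOR_RGB2BGR);g=cv2.cvtColor(s["frame"],cv2.COLOR_RGB2BGR)
A=cv2.resize(f[185:260,115:215],(400,300),interpolation=cv2.INTER_CUBIC)
B=cv2.resize(f[135:225,370:490],(400,300),interpolation=cv2.INTER_CUBIC)
C=cv2.resize(g[310:385,190:290],(400,300),interpolation=cv2.INTER_CUBIC)
D=cv2.resize(g[90:165,250:350],(400,300),interpolation=cv2.INTER_CUBIC)
cv2.imwrite("pics/c1.png",np.vstack([np.hstack([A,B]),np.hstack([C,D])]))
# cap blob
def blob(im,box,lo):
    x0,y0,x1,y1=box;m=(im[y0:y1,x0:x1].min(2)>lo).astype(np.uint8)
    n,l,st,c=cv2.connectedComponentsWithStats(m);i=1+np.argmax(st[1:,4]);mm=(l==i).astype(np.uint8)
    (cx,cy),rr,an=cv2.minAreaRect(cv2.findNonZero(mm));return (cx+x0,cy+y0),rr,an,c[i]+[x0,y0],st[i]
print(blob(f,(120,190,195,255),60));print(blob(g,(200,315,275,380),60))
print("handle top",ray(t,152,217,.08),ray(s,235,330,.08))
print("port",ray(t,426,178,.114),ray(s,306,117,.114))
print("blank",ray(t,252,231,.06),ray(s,295,245,.06))
```

```text
((152.5086212158203, 223.35345077514648), (24.89813804626465, 36.701263427734375), 3.3664605617523193, array([152.81834532, 222.20323741]), array([ 20,  15,  26,  38, 556], dtype=int32))
((237.0, 347.0), (64.0, 74.0), 90.0, array([237.14609053, 345.92935528]), array([   0,    0,   75,   65, 4374], dtype=int32))
handle top [0.52281888 0.29383316 0.08      ] [0.51661954 0.30337234 0.08      ]
port [ 0.55299037 -0.2563414   0.114     ] [ 0.55232457 -0.24960021  0.114     ]
blank [0.48249259 0.09557559 0.06      ] [0.4806172  0.10127165 0.06      ]
```

View pics/c1.png

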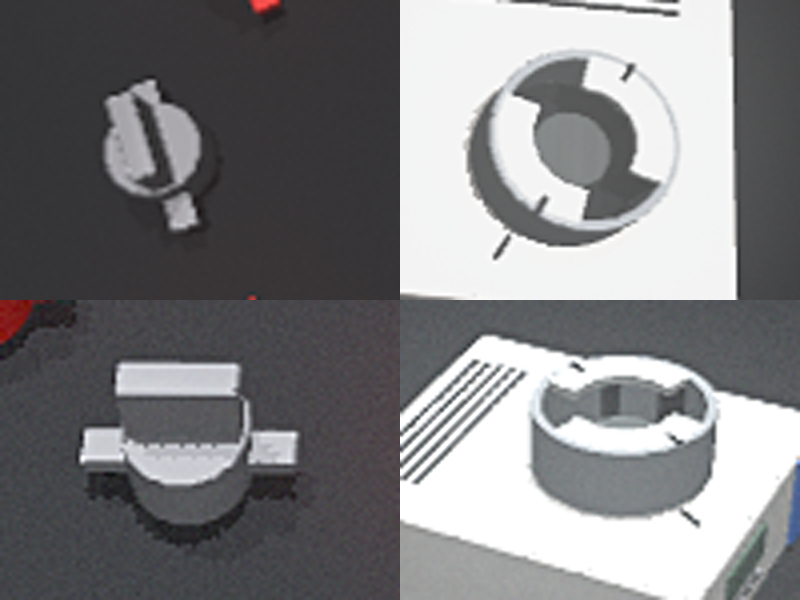

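The crop confirms it: the grey cap has two lugs in both views, with its handle top near (147.7,218.5) in top and (234.7,329.7) in side. The port rim marks are near (438,157) and (413,196) in top.

Run:
```python
from h import *
import pickle
a=pickle.load(open("a.pkl","rb"));t=a["top"];s=a["side"]
A=lambda u,v:(115+u/4,185+v/4); B=lambda u,v:(370+(u-400)/3.333,135+v/3.333)
C=lambda u,v:(190+u/4,310+(v-300)/4);D=lambda u,v:(250+(u-400)/4,90+(v-300)/4)
ang=lambda p,q:np.degrees(np.arctan2(*(q-p)[1::-1]))
def pair(n,c,p,q,z):
    p=ray(c,*p,z);q=ray(c,*q,z);print(n,np.round(p,4),np.round(q,4),"mid",np.round((p+q)/2,4),"len",np.linalg.norm(p-q).round(4),"ang",ang(p,q).round(1))
pair("handle top",t,A(118,95),A(144,173),.08)
pair("lugs side",s,C(81,446),C(298,448),.028)
pair("handle side",s,C(118,379),C(240,379),.08)
pair("marks top",t,B(628,72),B(543,205),.114)
pair("marks side",s,D(576,366),D(678,440),.114)
pair("rim extremes top",t,B(490,145),B(680,145),.114)
pair("rim ext top v",t,B(585,50),B(585,228),.114)
pair("rim ext side",s,D(532,405),D(717,405),.114)
pair("slots top",t,B(550,82),B(620,200),.108)
R=np.array
from scipy.spatial.transform import Rotation as Ro
st=r.get_state();M=Ro.from_euler("xyz",st["eef_rot"],degrees=True).as_matrix();print(M.round(3))
```

```text
handle top [0.5411 0.309  0.08  ] [0.4999 0.2958 0.08  ] mid [0.5205 0.3024 0.08  ] len 0.0432 ang -162.3
lugs side [0.5585 0.3153 0.028 ] [0.4766 0.2911 0.028 ] mid [0.5175 0.3032 0.028 ] len 0.0854 ang -163.5
handle side [0.5388 0.3097 0.08  ] [0.4955 0.2965 0.08  ] mid [0.5171 0.3031 0.08  ] len 0.0452 ang -163.0
marks top [ 0.5954 -0.2882  0.114 ] [ 0.5176 -0.2248  0.114 ] mid [ 0.5565 -0.2565  0.114 ] len 0.1004 ang 140.8
marks side [ 0.5933 -0.2892  0.114 ] [ 0.5134 -0.2242  0.114 ] mid [ 0.5533 -0.2567  0.114 ] len 0.103 ang 140.9
rim extremes top [ 0.5563 -0.1991  0.114 ] [ 0.5478 -0.3113  0.114 ] mid [ 0.552  -0.2552  0.114 ] len 0.1124 ang -94.3
rim ext top v [ 0.6112 -0.2648  0.114 ] [ 0.502  -0.2471  0.114 ] mid [ 0.5566 -0.2559  0.114 ] len 0.1106 ang 170.8
rim ext side [ 0.6062 -0.2375  0.114 ] [ 0.4998 -0.2684  0.114 ] mid [ 0.553 -0.253  0.114] len 0.1108 ang -163.8
slots top [ 0.5946 -0.243   0.108 ] [ 0.5185 -0.2729  0.108 ] mid [ 0.5566 -0.2579  0.108 ] len 0.0817 ang -158.6
[[-0.    -0.344 -0.939]
 [-0.001 -0.939  0.344]
 [-1.     0.001 -0.   ]]
```

```bash
cat >> h.py <<'E'
from scipy.spatial.transform import Rotation as Ro
def to(x,y,z,jaw):
    s=r.get_state();M=Ro.from_euler("xyz",s["eef_rot"],degrees=True).as_matrix()
    d=M.T@(np.array([x,y,z])-s["tcp_pos"])*1000;psi=np.degrees(np.arctan2(M[1,1],M[0,1]))
    print("t",round(s["time_s"],2),"tcp",s["tcp_pos"].round(4),"jaw",psi.round(2),"tilt",M[:,0].round(3),"F",np.round(s["contact_force"],1),"w",round(s["gripper_width"],4),"j6",s["joints"][5].round(1))
    print("dp",d.round(1),"twist",(-(jaw-psi)).round(1))
E
python3 -m jog '{"fingers":[1,1,1,1,1],"dp":[[10,25,-45],[30,50,-91],[50,75,-136],[70,100,-181],[70,120,-217]],"twist":[-8,-16,-24,-32,-37]}'
python3 -c "
from h import *
to(.519,.303,.17,-73)"
```

```text
time_s: 0.6
tcp_pos: [0.3882, 0.4508, 0.1718]
eef_rot: [45.6, 89.7, -117.2]
contact_force: [0.8, -0.3, -0.1]
gripper_width: 0.0877
t 0.6 tcp [0.3882 0.4508 0.1718] jaw -72.78 tilt [-0.002 -0.004 -1.   ] F [ 0.8 -0.3 -0.1] w 0.0877 j6 39.2
dp [  2.1 179.9 -81.2] twist 0.2
```

```bash
python3 -m jog '{"fingers":[1,1,1,1,1],"dp":[[2,44,-20],[2,88,-40],[2,132,-60],[2,180,-81],[2,180,-81]],"twist":[0,0,0,0,0]}'
python3 - <<'E'
from h import *
c=r.capture("wrist");cv2.imwrite("pics/w1.png",cv2.cvtColor(c["frame"],cv2.COLOR_RGB2BGR))
import pickle;pickle.dump(c,open("w1.pkl","wb"))
to(.519,.303,.066,-73)
for p in ([.519,.303,.08],[.541,.31,.08],[.497,.296,.08]):print(proj(c,p).round(0))
E
```

```text
time_s: 1.1
tcp_pos: [0.5213, 0.2986, 0.1695]
eef_rot: [45.4, 89.6, -117.7]
contact_force: [-0.0, -0.0, -0.3]
gripper_width: 0.0875
t 1.15 tcp [0.5203 0.3    0.1696] jaw -73.03 tilt [-0.003 -0.005 -1.   ] F [-0.1 -0.3 -0.5] w 0.0878 j6 58.3
dp [103.5  -3.6  -0. ] twist -0.0
[269. 219.]
[268. 189.]
[269. 247.]
```

View pics/w1.png

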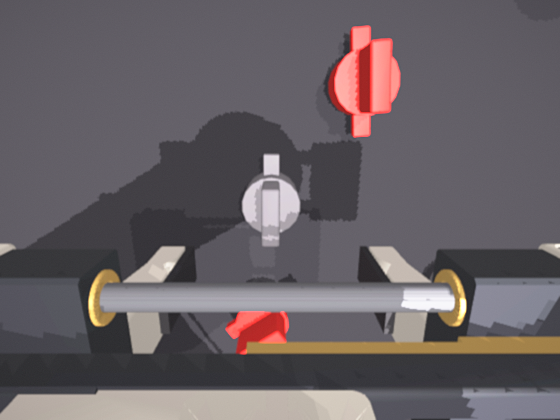

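The handle is centred at column 271, rows 190–247, within 2 px of my prediction. The jaws straddle it, so I'm descending and gripping.

```bash
python3 -m jog '{"fingers":[1,1,1,1,1],"dp":[[30,-3,0],[60,-3,0],[85,-3,0],[103,-3,0],[103,-3,0]],"twist":[0,0,0,0,0]}'
python3 -m jog '{"fingers":[0,0,0,0,0],"dp":[[0,0,0],[0,0,0],[0,0,0],[0,0,0],[0,0,0]],"twist":[0,0,0,0,0]}' 40
python3 -c "
from h import *
to(.519,.303,.066,-73)"
```

```text
time_s: 1.65
tcp_pos: [0.5171, 0.3018, 0.0637]
eef_rot: [34.6, 89.4, -128.4]
contact_force: [-0.4, -0.2, -0.5]
gripper_width: 0.0873
time_s: 2.15
tcp_pos: [0.5173, 0.3021, 0.0644]
eef_rot: [35.0, 89.4, -128.0]
contact_force: [0.1, 0.3, 0.2]
gripper_width: 0.0533
t 2.15 tcp [0.5173 0.3021 0.0644] jaw -73.0 tilt [-0.006 -0.008 -1.   ] F [0.1 0.3 0.2] w 0.0533 j6 58.0
dp [-1.7 -0.4 -1.9] twist -0.0
```

```bash
python3 -m jog '{"fingers":[0,0,0,0,0],"dp":[[-1,0,0],[-1,0,0],[-1,0,0],[-1,0,0],[-1,0,0]],"twist":[0,0,0,0,0]}' 40
python3 -m jog '{"fingers":[0,0,0,0,0],"dp":[[-1,0,0],[-1,0,0],[-1,0,0],[-1,0,0],[-1,0,0]],"twist":[0,0,0,0,0]}' 40
python3 -m jog '{"fingers":[0,0,0,0,0],"dp":[[-25,0,0],[-60,0,0],[-100,0,0],[-140,0,0],[-145,0,0]],"twist":[0,0,0,0,0]}' 40
python3 -c "
from h import *
to(.555,-.256,.21,-69)"
```

```text
time_s: 2.65
tcp_pos: [0.5173, 0.3021, 0.0653]
eef_rot: [35.0, 89.4, -128.0]
contact_force: [-0.3, 1.8, 1.8]
gripper_width: 0.0139
time_s: 3.15
tcp_pos: [0.5173, 0.302, 0.0662]
eef_rot: [34.6, 89.4, -128.4]
contact_force: [-0.2, -0.3, -1.6]
gripper_width: 0.0139
time_s: 3.65
tcp_pos: [0.5204, 0.3048, 0.2171]
eef_rot: [92.5, 89.9, -70.5]
contact_force: [0.2, 0.3, -2.0]
gripper_width: 0.0135
t 3.65 tcp [0.5204 0.3048 0.2171] jaw -72.96 tilt [ 0.001 -0.002 -1.   ] F [ 0.2  0.3 -2. ] w 0.0135 j6 58.0
dp [  8.5 546.3 131.2] twist -4.0
```

```bash
python3 -m jog '{"fingers":[0,0,0,0,0],"dp":[[2,25,6],[2,65,15],[4,110,26],[4,155,37],[4,200,48]],"twist":[-1,-2,-3,-4,-4]}' 40
python3 -c "
from h import *
to(.555,-.256,.21,-69)"
```

```text
time_s: 4.15
tcp_pos: [0.5325, 0.0978, 0.2132]
eef_rot: [77.6, 89.9, -81.3]
contact_force: [1.0, 0.5, -0.8]
gripper_width: 0.0138
t 4.15 tcp [0.5325 0.0978 0.2132] jaw -68.9 tilt [ 0.    -0.002 -1.   ] F [ 1.   0.5 -0.8] w 0.0138 j6 79.8
dp [  4.  338.2 106.4] twist 0.1
```

```bash
python3 -m jog '{"fingers":[0,0,0,0,0],"dp":[[3,45,14],[3,90,28],[3,135,42],[3,180,57],[3,225,71]],"twist":[0,0,0,0,0]}' 40
python3 -m jog '{"fingers":[0,0,0,0,0],"dp":[[0,43,14],[0,75,23],[0,100,31],[0,110,34],[0,110,34]],"twist":[0,0,0,0,0]}' 40
python3 - <<'E'
from h import *
import pickle
a={n:r.capture(n) for n in("top","side")}
pickle.dump(a,open("b.pkl","wb"))
f,g=[cv2.cvtColor(a[n]["frame"],cv2.COLOR_RGB2BGR) for n in("top","side")]
w=cv2.cvtColor(r.capture("wrist")["frame"],cv2.COLOR_RGB2BGR)
B=cv2.resize(f[115:235,360:520],(400,300),interpolation=cv2.INTER_CUBIC)
D=cv2.resize(g[60:180,230:390],(400,300),interpolation=cv2.INTER_CUBIC)
cv2.imwrite("pics/c2.png",np.vstack([np.hstack([B,D]),np.hstack([cv2.resize(w,(400,300)),np.zeros((300,400,3),np.uint8)])]))
to(.555,-.256,.21,-69)
E
```

```text
time_s: 4.65
tcp_pos: [0.5468, -0.1396, 0.2104]
eef_rot: [73.3, 89.9, -85.6]
contact_force: [1.2, -0.9, -2.0]
gripper_width: 0.014
time_s: 5.15
tcp_pos: [0.5542, -0.2555, 0.2098]
eef_rot: [39.0, 89.9, -120.0]
contact_force: [-1.1, -0.4, -2.7]
gripper_width: 0.0137
t 5.3 tcp [ 0.5545 -0.2535  0.2104] jaw -68.87 tilt [-0.    -0.002 -1.   ] F [ 0.3 -0.3 -2.5] w 0.0137 j6 117.2
dp [0.4 2.5 0.4] twist 0.1
```

View pics/c2.png

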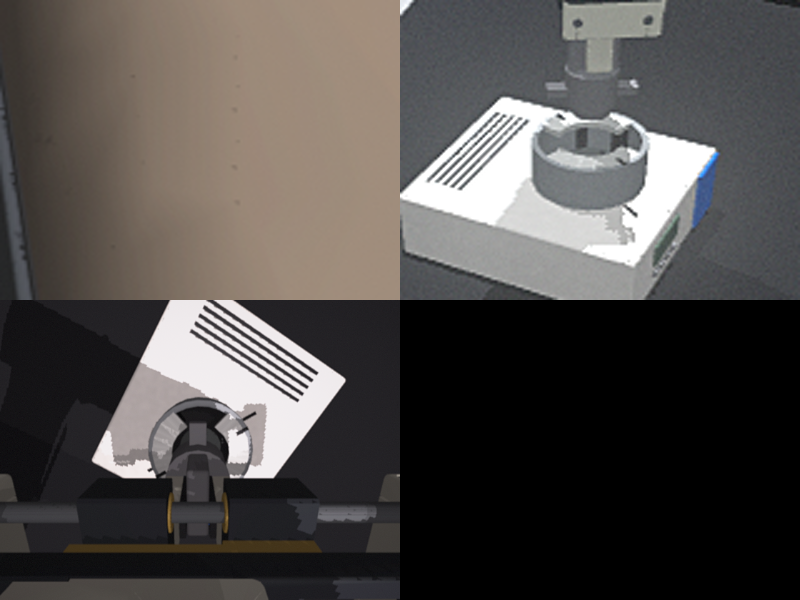

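Side view: the cap hangs upright over the collar. Wrist view: the forward lug is centred over the slot (198,430 in the composite), with the rim's left and right edges at 149 and 252. I'm lowering it in.

```bash
python3 -m jog '{"fingers":[0,0,0,0,0],"dp":[[8,2,0],[20,2,0],[32,2,0],[42,2,0],[46,2,0]],"twist":[0,0,0,0,0]}' 50
python3 - <<'E'
from h import *
a={n:r.capture(n) for n in("wrist","side")}
g=cv2.cvtColor(a["side"]["frame"],cv2.COLOR_RGB2BGR);w=cv2.cvtColor(a["wrist"]["frame"],cv2.COLOR_RGB2BGR)
D=cv2.resize(g[60:180,230:390],(400,300),interpolation=cv2.INTER_CUBIC)
W=cv2.resize(w[130:280,180:380],(400,300),interpolation=cv2.INTER_CUBIC)
cv2.imwrite("pics/c3.png",np.hstack([D,W]))
to(.555,-.256,.16,-69)
E
```

```text
time_s: 5.8
tcp_pos: [0.5544, -0.2551, 0.1624]
eef_rot: [3.1, 89.8, -155.7]
contact_force: [-0.5, 0.3, -2.9]
gripper_width: 0.0136
t 5.9 tcp [ 0.5548 -0.2554  0.1633] jaw -68.86 tilt [-0.002 -0.002 -1.   ] F [ 0.4  0.7 -2.6] w 0.0135 j6 117.4
dp [3.3 0.6 0. ] twist 0.1
```

View pics/c3.png

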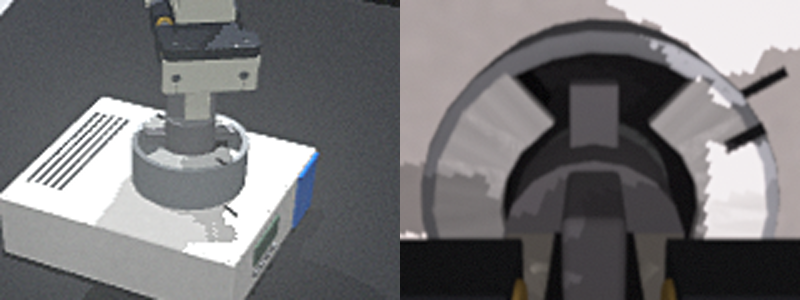

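The lug sits in the slot about 2 mm left of centre, so I'm correcting by +1.5 mm along tool y and pressing down.

```bash
python3 -m jog '{"fingers":[0,0,0,0,0],"dp":[[3,1.5,0],[8,1.5,0],[13,1.5,0],[18,1.5,0],[21,1.5,0]],"twist":[0,0,0,0,0]}' 50
python3 -c "
from h import *
to(.555,-.256,.14,-69)"
```

```text
time_s: 6.4
tcp_pos: [0.5558, -0.257, 0.1427]
eef_rot: [51.1, 89.9, -107.7]
contact_force: [-0.0, -0.1, 5.4]
gripper_width: 0.0136
t 6.4 tcp [ 0.5558 -0.257   0.1427] jaw -68.84 tilt [-0.001 -0.002 -1.   ] F [-0.  -0.1  5.4] w 0.0136 j6 117.5
dp [ 2.7 -1.2  0.4] twist 0.2
```

```bash
python3 -m jog '{"fingers":[0,0,0,0,0],"dp":[[1.5,0,0],[3,0,0],[3.5,0,0],[3.5,0,0],[3.5,0,0]],"twist":[0,0,0,0,0]}' 55
python3 -c "
from h import *
to(.555,-.256,.14,-129)"
```

```text
time_s: 6.9
tcp_pos: [0.5559, -0.257, 0.1396]
eef_rot: [58.0, 89.9, -100.9]
contact_force: [-1.0, 1.6, 5.4]
gripper_width: 0.0138
t 6.9 tcp [ 0.5559 -0.257   0.1396] jaw -68.84 tilt [-0.    -0.002 -1.   ] F [-1.   1.6  5.4] w 0.0138 j6 117.5
dp [-0.4 -1.3  0.4] twist 60.2
```

```bash
python3 -m jog '{"fingers":[0,0,0,0,0],"dp":[[1,0,0],[1,0,0],[2,0,0],[2,0,0],[2,0,0]],"twist":[0,0,0,0,0]}' 55
python3 -c "
from h import *
to(.555,-.256,.14,-129)"
```

```text
time_s: 7.4
tcp_pos: [0.5559, -0.2571, 0.1392]
eef_rot: [76.0, 89.8, -82.8]
contact_force: [-4.6, 3.0, 13.1]
gripper_width: 0.0136
t 7.4 tcp [ 0.5559 -0.2571  0.1392] jaw -68.81 tilt [ 0.    -0.003 -1.   ] F [-4.6  3.  13.1] w 0.0136 j6 117.5
dp [-0.8 -1.3  0.5] twist 60.2
```

Force is up to 13 N with no further travel, so it's pressed home. Now I'll twist while keeping slight pressure.

```bash
python3 -m jog '{"fingers":[0,0,0,0,0],"dp":[[0.5,0,0],[0.5,0,0],[0.5,0,0],[0.5,0,0],[0.5,0,0]],"twist":[6,12,18,24,30]}' 55
python3 -c "
from h import *
to(.555,-.256,.14,-129)"
```

```text
time_s: 7.9
tcp_pos: [0.5563, -0.2575, 0.1395]
eef_rot: [120.2, 89.8, -68.8]
contact_force: [-1.1, -0.4, 5.8]
gripper_width: 0.0139
t 7.9 tcp [ 0.5563 -0.2575  0.1395] jaw -99.03 tilt [ 0.001 -0.004 -1.   ] F [-1.1 -0.4  5.8] w 0.0139 j6 87.3
dp [-0.5 -1.2  1.6] twist 30.0
```

```bash
python3 -m jog '{"fingers":[0,0,0,0,0],"dp":[[0.5,0,0],[0.5,0,0],[0.5,0,0],[0.5,0,0],[0.5,0,0]],"twist":[6,12,18,24,30]}' 55
python3 - <<'E'
from h import *
a={n:r.capture(n) for n in("wrist","side")}
g=cv2.cvtColor(a["side"]["frame"],cv2.COLOR_RGB2BGR);w=cv2.cvtColor(a["wrist"]["frame"],cv2.COLOR_RGB2BGR)
D=cv2.resize(g[60:180,230:390],(400,300),interpolation=cv2.INTER_CUBIC)
W=cv2.resize(w[130:280,180:380],(400,300),interpolation=cv2.INTER_CUBIC)
cv2.imwrite("pics/c4.png",np.hstack([D,W]))
to(.555,-.256,.14,-129);print(r.get_state()["moment"])
E
```

```text
time_s: 8.4
tcp_pos: [0.5565, -0.2579, 0.1397]
eef_rot: [153.5, 89.7, -65.8]
contact_force: [-1.3, -0.8, 6.6]
gripper_width: 0.0138
t 8.5 tcp [ 0.5566 -0.2579  0.1397] jaw -129.23 tilt [ 0.002 -0.004 -1.   ] F [-1.1  0.5  5.5] w 0.0136 j6 57.1
dp [-0.3 -0.5  2.4] twist -0.2
[-0.01918991  0.39853285 -0.06304922]
```

View pics/c4.png

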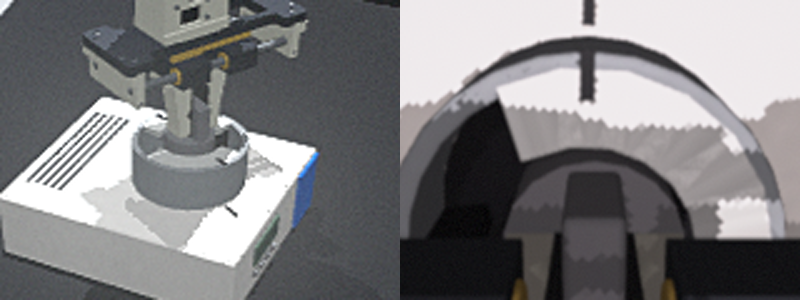

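The handle (column ~595) lines up with the black mark (~588), and the lugs are under the rim. I'll ease up while still gripped; a downward pull will prove the lock.

```bash
python3 -m jog '{"fingers":[0,0,0,0,0],"dp":[[-2,0,0],[-4,0,0],[-5,0,0],[-6,0,0],[-6,0,0]],"twist":[0,0,0,0,0]}' 55
python3 -c "
from h import *
to(.555,-.256,.14,-129)"
```

```text
time_s: 9.0
tcp_pos: [0.5566, -0.2579, 0.145]
eef_rot: [153.1, 89.7, -66.2]
contact_force: [3.2, -2.2, -3.8]
gripper_width: 0.0137
t 9.0 tcp [ 0.5566 -0.2579  0.145 ] jaw -129.24 tilt [ 0.002 -0.004 -1.   ] F [ 3.2 -2.2 -3.8] w 0.0137 j6 57.1
dp [ 4.9 -0.5  2.5] twist -0.2
```

```bash
python3 -m jog '{"fingers":[0.6,0.6,0.6,0.6,0.6],"dp":[[0.5,0,0],[0.5,0,0],[0.5,0,0],[0.5,0,0],[0.5,0,0]],"twist":[0,0,0,0,0]}' 20
python3 -m jog '{"fingers":[0.6,0.6,0.6,0.6,0.6],"dp":[[-10,0,0],[-30,0,0],[-60,0,0],[-100,0,0],[-120,0,0]],"twist":[0,0,0,0,0]}'
python3 -m jog '{"fingers":[0.6,0.6,0.6,0.6,0.6],"dp":[[0,-30,30],[0,-70,70],[0,-100,100],[0,-130,130],[0,-150,150]],"twist":[0,0,0,0,0]}'
python3 - <<'E'
from h import *
a={n:r.capture(n) for n in("top","side")}
f,g=[cv2.cvtColor(a[n]["frame"],cv2.COLOR_RGB2BGR) for n in("top","side")]
B=cv2.resize(f[115:235,360:520],(400,300),interpolation=cv2.INTER_CUBIC)
D=cv2.resize(g[60:180,230:390],(400,300),interpolation=cv2.INTER_CUBIC)
cv2.imwrite("pics/c5.png",np.vstack([np.hstack([B,D]),np.hstack([cv2.resize(f,(400,300)),cv2.resize(g,(400,300))])]))
to(.555,-.256,.14,-129)
E
```

```text
time_s: 9.5
tcp_pos: [0.5566, -0.2579, 0.1445]
eef_rot: [153.4, 89.7, -65.9]
contact_force: [-0.8, 0.5, -0.8]
gripper_width: 0.0479
time_s: 10.0
tcp_pos: [0.5574, -0.2579, 0.2692]
eef_rot: [176.7, 89.5, -42.5]
contact_force: [0.6, -0.1, -0.0]
gripper_width: 0.0525
time_s: 10.5
tcp_pos: [0.5355, -0.0445, 0.269]
eef_rot: [-175.2, 89.4, -34.4]
contact_force: [0.7, -0.1, 0.6]
gripper_width: 0.0526
t 10.6 tcp [ 0.5358 -0.044   0.2691] jaw -129.01 tilt [ 0.008 -0.005 -1.   ] F [-0.8 -0.3 -0.3] w 0.0522 j6 34.3
dp [ 130.4  152.8 -147.1] twist -0.0
```

View pics/c5.png

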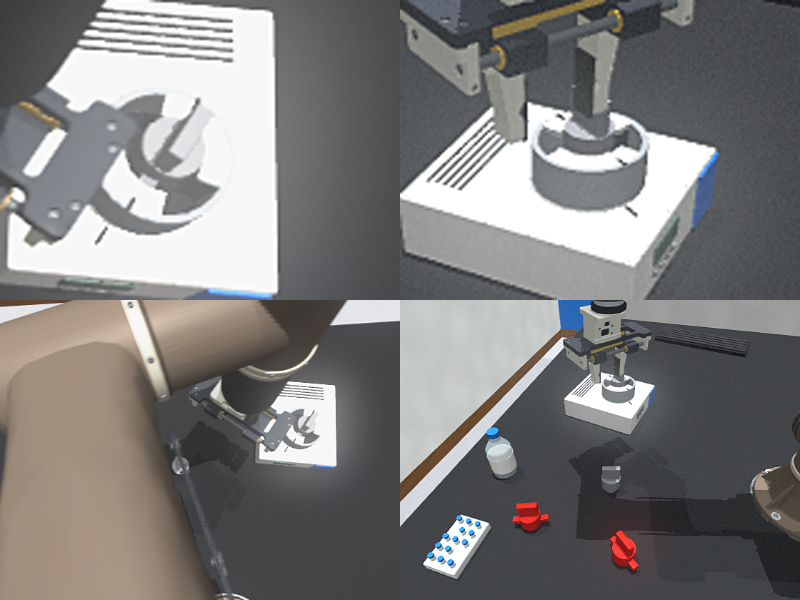

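The top crop shows the handle running from (198,100) to (155,160), in line with the mark at (130,205), and both slots are empty. The blank and the red pieces haven't moved. The robot is clear, so I'm handing in.

```bash
python3 -c "
from plant import r
print(r.close_job())"
```

```text
the job is handed in; nothing more can be done
None
```

The lamp port is closed. I set the grey lugged cap in with its lugs in the slots, pressed it down until it stopped (13 N), twisted it about 60° clockwise, and let go. The job was handed in at about 10.6 s, well under the 48 s limit.

- **Lock check:** easing up while still gripping turned the wrist force from +5.5 N (the spring pushing up) to -3.8 N, so the lugs are holding under the rim.
- **Final pictures:** the bar handle lines up with the black marks by eye, both slots are empty, and the gripper is clear. The blank and the red look-alikes stand where they were.
- **Not checked or in disagreement:** I did not measure the final handle angle. The two cameras placed the port and cap up to about 4 mm apart, and I corrected the cap by 1.5 mm from a close-up wrist view. No checks failed.

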